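# Dial 7 on the numbering press and stamp the tag

## Task

Set the numbering press to 7: roll its milled wheel round until the whole 7 stands centred in the small window on top, and take the hand off the wheel. Then press the round palm pad fully down to stamp the brass tag and let it come back up. Do not stamp any other number, and leave the other things on the bench where they are.

Things in the scene. Friction and masses are not known exactly. Their poses are not given: they have to be found in the camera images.
- press_base: Bench numbering press, bolted down, turned by its yaw: grey base 220 x 100 mm, machine 125 mm high. Origin: on the bench, straight below the wheel's axle, mid-width. x points from the worker's front (palm pad) to the back (hinge), y to the left, z up; all points here share these axes. A brass tag lies clamped on the anvil under the wheel's number band.
- rim_top (a point): Top of the wheel's milled steel rim, where a fingertip rolls it: 80 mm diameter, 22 mm wide along y, axle along y 40 mm below. Open above, in front and behind. At y -13 mm on the press, 125 mm above the bench; 5 mm higher than the window hood, whose side is 13 mm to +y. The wheel rides on the press head: about 14 N down on the rim makes the head sink, about 18 N stamps.
- window (a point): Centre of the window, 15 x 15 mm, in the top of the hood over the wheel's number band; 27 mm to +y of rim_top, 120 mm above the bench, looking straight up. Under it turns the band, 60 mm diameter: black numbers 0 to 9 on white, 11 mm high, 19 mm apart, their heads towards +x (upright seen from the pad, upside down from the far side).
- number_wheel (a joint): Turn of the wheel, rad, endless both ways. Number n is centred in the window at n x 0.6283 (7: 4.398, plus or minus 6.283). Rolling the rim's top towards +x (back) makes it grow and counts up 0, 1, 2..; towards -x counts down. No clicks: a friction washer (0.06 N m, 1.5 N at the rim) keeps it where left. A finger pressing with 5 to 10 N carries it along with little slip; a lighter one may slide over it.
- pad_top (a point): Centre of the top of the round black palm pad, 48 mm in diameter, on the front end of the press head: 88 mm to -x of the axle, mid-width (13 mm to +y of rim_top's line), 113 mm above the bench when up. Pressed down to stamp.
- press_head (a joint): Swing of the press head, rad, about a hinge along y 78 mm behind the wheel's axle, 85 mm above the bench: 0 up, 0.052 fully down on the tag, the pad then 9 mm lower. A spring lifts it again. The pad begins to sink at about 7 N and reaches its hard stop at about 9 N.
- bench_block: Loose steel bench block, 64 x 64 x 19 mm, origin under its centre. Leave alone.
- ring_clamp: Loose wooden ring clamp with brass band, 130 x 30 x 24 mm, lying; origin under its centre. Leave alone.
- bur_tin: Loose aluminium tin, 54 mm across, 45 mm high, origin under its centre. Leave alone.
- pliers: Loose small pliers lying flat, 145 mm long, 12 mm high, black handles 60 mm apart; origin under the joint. Leave alone.
Things that resemble listed ones, but are neither listed nor needed, are in the scene too. Of the things like the press_base, leave any that is red; of the rest the smaller one is meant.

How it is judged:
By the outcome, as a careful person would: the job done as asked, in the order asked, and still so for the second after the job is handed in, with the robot touching nothing.
It also fails if it takes over 72 s, if anything falls off the work surface, if the arm or the gripper's body presses on something with over 40 N, if the wrist force passes 120 N, or if a joint passes its speed limit or range.

## Robot

A 6-joint arm with a two-finger parallel gripper is mounted at the origin on the work surface. World frame = base frame: x ahead of the robot, y to its left, z up, the work surface at z = 0. Lengths are in mm, angles in rad, forces in N, time in s.
With the tool pointing down it reaches from about 350 to 975 mm from the base axis. Payload 7.1 kg.
Tool frame: the origin (TCP) lies between the finger pads; the fingertips stand 19 mm ahead of it and the grasp point (between the pads) is the TCP (ctrl.finger_overhang is the distance from the TCP to the fingertips, in mm); z points along the fingers, y is the line along which they close (so a half turn about z gives the same grasp; the last joint's range is limited). The gripper opens to 88 mm and grips with 3 to 60 N. Pads are 20 mm wide; open, the fingers measure 115 mm over their backs; the gripper's body (75 mm by 178 mm) begins 61 mm behind the grasp point.
Start: joints at [-1.137, 0.423, 1.63, -0, 1.089, -0.019], TCP at [273.442, -561.991, 241.675] pointing down, gripper open.
Joint ranges: [-3, 3], [-0.9, 2.11], [0.09, 2.58], [-1.31, 4.45], [0.11, 2.69], [-2.54, 2.54]. Speed limits (rad/s): [2.39, 2.39, 3.01, 3.14, 3.14, 3.14].

## Interface

Orientations are given as a rotation vector (axis times angle).
In Python, from workcell import ctrl gives the robot as it stands. The module is installed in compiled form; this text tells all that it offers.
- The arm moves only by the tool arm_command, never from a script. Its argument "rows" is one flat list of numbers, 7 for each row, row after row: the turn, a rotation vector about the tool's x, y, z scaled (see below), then the shift along the tool's x, y, z scaled (see below), then the opening, from -1 (shut) to 1 (fully open). A call has 1 to 5 rows; each row is the pose to reach, as a shift and turn from the pose commanded when the call began, along the tool's axes at that moment, turning the shorter way round; what a row does not reach only later rows make up. The controller multiplies each number of a shift by 80 mm and each number of a turn by 180 degrees. A row lasts 1/10 s, in which the tool goes at most 50 mm and 8.59 degrees, less where a joint would pass 70% of its speed; a pose out of reach is approached as far as the arm can. A call with a number of a shift or a turn outside -1 to 1 is refused whole. A call with a gripper value outside its range is refused whole. The fingers move at their own pace and stop on an object; the grip force is fixed at half the most. Time passes only in rows, so rows that repeat a pose let the fingers close. It gives the time, the measured TCP pose, the force, the opening and the grip force at its end, in the units of the state.
- ctrl.get_obs(): the state, without advancing time (a new reading comes with each control period).
- ctrl.get_image(name): name is "scene" or "top" or "wrist"; returns (picture, depth): 400x640x3 uint8, red, green, blue; 400x640 float32, mm along the optical axis (not along the pixel's ray), 0 where there is no reading.
- ctrl.camera_params(name): a dict with "camera_matrix" (3x3 intrinsics, pixels), "k1" (the pictures are not rectified: a ray, as slopes to the right and down, at radius r is drawn at 1 + k1 r^2 times it, then the intrinsics apply), "world_to_cam" (4x4, takes a point from world to camera coordinates); the wrist camera has in their place "tool_from_camera" (4x4, takes a point from camera to tool coordinates, whose origin is the TCP and whose axes are the flange's). Camera axes: x right, y down, z forward; pixel columns grow to the right and rows downward; lengths in mm; the calibration is good to about 2 mm. A picture is of the moment at which its call begins: read the wrist's pose just before it. camera_params takes no time and is no camera call.
- ctrl.close_job(): hands the job in; it is judged then, once.
The state is a dict: "t": time; "qpos": joint angles; "qvel": joint speeds; "joint_torque": joint torques, N m; "ee_pos": TCP position; "orientation": TCP orientation; "ft_force": force on the tool from outside, world axes, zero at the start; "moment": the same for the moment, N m; "width": finger opening in mm; "grasp_force": force on a finger pad.
Only numpy, scipy, OpenCV 4.12 (cv2) and the standard library are available. Lean on these libraries where they do the work, as an engineer would, in place of code of your own. Each camera call takes 0.05 s, during which the arm holds its last target. There are 200 camera calls.

## Working session

There is one attempt and no reset: what is moved stays moved. The work goes in short steps, Python scripts to look and compute and a tool call to move; the robot and the scene stay as the last step left them, time stands still between calls to the robot, and variables do not carry over. Pictures are saved under pics/ and viewed, at most 10 in all, crops included, and the job is handed in when it is done.

Besides the shell and the picture viewer there is one more tool, called after ">>>" in YAML: its name, and indented under it one key for each argument. arm_command: Moves the arm, as the interface text tells. Shifts and turns lie within -1 to 1; 1 stands for 80 mm of shift or 180 degrees of turn. Its arguments: {"type":"object","properties":{"rows":{"type":"array","items":{"type":"number"}}},"required":["rows"]}

```bash
mkdir -p pics
cat > h.py <<'E'
from workcell import ctrl
import numpy as np, cv2
from scipy.spatial.transform import Rotation as R
def cam(name,o=None):
    p=ctrl.camera_params(name)
    K=np.array(p["camera_matrix"]);k1=p["k1"]
    if name=="wrist":
        T=np.eye(4);T[:3,:3]=R.from_rotvec(o["orientation"]).as_matrix();T[:3,3]=o["ee_pos"]
        C=T@np.array(p["tool_from_camera"])
    else: C=np.linalg.inv(np.array(p["world_to_cam"]))
    return K,k1,C
def ray(c,uv):
    K,k1,C=c
    d=cv2.undistortPoints(np.array([[uv]],float),K,np.array([k1,0,0,0.]))[0,0] 
    return C[:3,3],C[:3,:3]@np.array([d[0],d[1],1])
def onz(c,uv,z):
    o,d=ray(c,uv);return o+d*(z-o[2])/d[2]
def proj(c,P):
    K,k1,C=c
    q=np.linalg.inv(C)@np.append(P,1);x=q[:2]/q[2];x=x*(1+k1*(x@x));return (K@np.append(x,1))[:2]
def grab(name,fn=None):
    o=ctrl.get_obs();im,d=ctrl.get_image(name)
    if fn: cv2.imwrite("pics/"+fn,im[:,:,::-1])
    return o,im,d
E
python3 - <<'E'
from h import *
a=grab("scene","scene.png");b=grab("top","top.png")
np.save("top.npy",b[2]);print(b[0])
for n in("scene","top"):print(cam(n))
E
```

```text
{'t': 0.05, 'qpos': array([-1.13697293e+00,  4.23825371e-01,  1.63066950e+00, -3.48441679e-05,
        1.08860692e+00, -1.89935237e-02]), 'qvel': array([ 6.17599806e-04,  1.98766345e-04, -2.90367644e-04, -1.80686459e-04,
       -3.48862339e-05,  3.58350173e-04]), 'joint_torque': array([ 1.53878897e-03, -5.46079946e+01, -2.74615663e+01,  6.46705949e-02,
        1.87008781e-02, -3.06964660e-05]), 'ee_pos': array([ 273.23798278, -561.530884  ,  240.9193932 ]), 'orientation': array([-3.05997711e+00, -7.04916551e-01,  5.35352845e-04]), 'ft_force': array([0.00716388, 0.45246955, 0.22973602]), 'moment': array([-0.00270454,  0.05169847, -0.00090344]), 'grasp_force': 0.0, 'width': 88.05374109732088}
(array([[510.54590492,   0.        , 319.41347643],
       [  0.        , 510.54590492, 203.03884927],
       [  0.        ,   0.        ,   1.        ]]), -0.16424064867392094, array([[ 5.51756156e-01,  4.98191808e-01, -6.68857285e-01,
         1.30712227e+03],
       [ 8.33692791e-01, -3.51426054e-01,  4.25976594e-01,
        -4.39262833e+02],
       [-2.28358267e-02, -7.92656705e-01, -6.09240407e-01,
         8.39126625e+02],
       [ 0.00000000e+00,  0.00000000e+00,  0.00000000e+00,
         1.00000000e+00]]))
(array([[399.83705687,   0.        , 318.22136322],
       [  0.        , 399.83705687, 203.22776914],
       [  0.        ,   0.        ,   1.        ]]), -0.002732057349489747, array([[ 2.15663412e-02, -9.86030232e-01,  1.65164387e-01,
         3.56209986e+02],
       [-9.99757093e-01, -2.05189303e-02,  8.04542047e-03,
         8.39397570e+01],
       [-4.54403126e-03, -1.65297778e-01, -9.86233236e-01,
         1.22477008e+03],
       [ 0.00000000e+00,  0.00000000e+00,  0.00000000e+00,
         1.00000000e+00]]))
```

View pics/top.png

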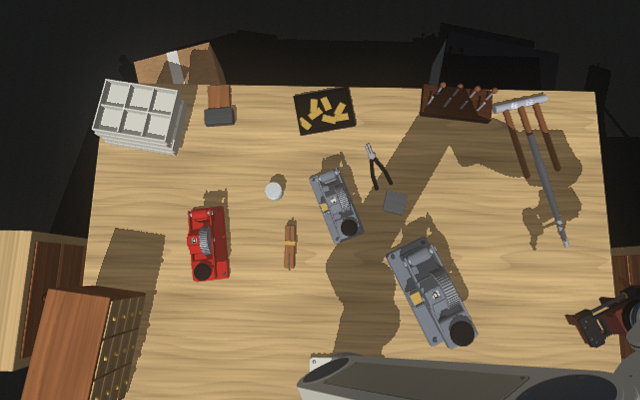

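View pics/scene.png

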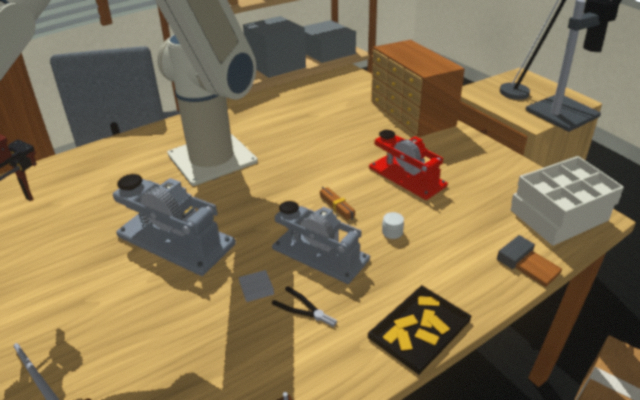

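Candidates for the press in the top view: the red one (208,243), excluded by colour; a grey one at (336,205), smaller; a grey one at (432,295), larger. I choose (336,205), with its pad at about (349,228), and check it in a close crop.

Run:
```python
from h import *
im=cv2.imread("pics/top.png");c=cam("top")
cv2.imwrite("pics/crop.png",cv2.resize(im[155:255,295:385],None,fx=6,fy=6,interpolation=cv2.INTER_CUBIC)[:600])
g=im.max(2)
for (x0,y0,x1,y1) in((330,212,370,245),(440,310,485,352)):
    m=(g[y0:y1,x0:x1]<45).astype(np.uint8)
    n,l,s,ce=cv2.connectedComponentsWithStats(m);i=1+s[1:,4].argmax()
    print(s[i],ce[i]+[x0,y0],onz(c,ce[i]+[x0,y0],113))
for uv in((311,176),(334,168),(362,235),(340,243)):print(uv,onz(c,uv,15))
```

```text
[ 11   8  16  15 106] [350.3490566  225.75471698] [480.50554428   1.95035537 113.        ]
[10 12 19 17 56] [456.07142857 326.89285714] [ 214.37780654 -283.30122294  113.        ]
(311, 176) [644.00708765 118.06434763  15.        ]
(334, 168) [671.01355625  47.09229496  15.        ]
(362, 235) [464.09842878 -40.7500204   15.        ]
(340, 243) [438.54112136  25.49345862  15.        ]
```

View pics/crop.png

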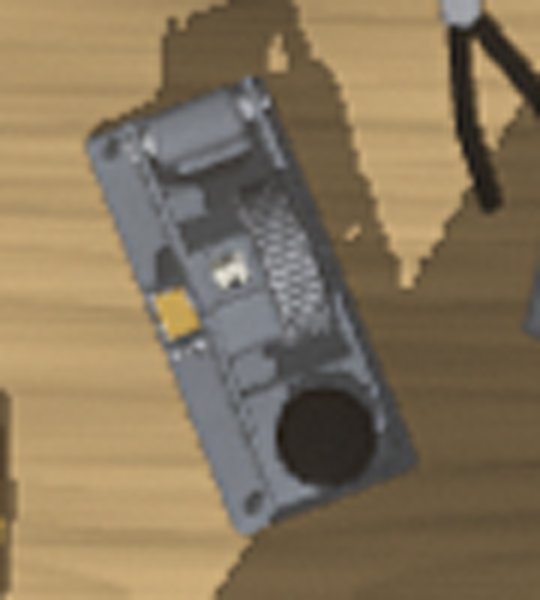

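The crop confirms the smaller grey press: pad at crop (326,436), window (230,268) with the milled rim on its right, base corners clean. Now the pose.

Run:
```python
from h import *
c=cam("top");o=ctrl.get_obs()
p=onz(c,(349.3,227.7),113);w=onz(c,(333.3,199.7),120)
print("pad",p,"win",w)
d=(w-p)[:2];print("dist",np.hypot(*d),"expect",np.hypot(88,14))
yaw=np.arctan2(d[1],d[0])-np.arctan2(14,88);print("yaw",np.degrees(yaw), 23.6)
Rt=R.from_rotvec(o["orientation"]).as_matrix();print(Rt.round(3),np.degrees(np.arctan2(Rt[1,0],Rt[0,0])))
print(np.array(ctrl.camera_params("wrist")["tool_from_camera"]).round(3));print(ctrl.camera_params("wrist")["camera_matrix"])
print("tool shift to above window, z 260:",Rt.T@(np.array([w[0],w[1],260])-o["ee_pos"]))
```

```text
pad [474.99240362   4.8301122  113.        ] win [552.13792227  50.87729833 120.        ]
dist 89.84305425871761 expect 89.10667763978185
yaw 21.792961091601658 23.6
[[ 0.899  0.438 -0.001]
 [ 0.438 -0.899  0.001]
 [ 0.    -0.001 -1.   ]] 25.945394170655923
[[-0.00000e+00 -9.68000e-01 -2.50000e-01  6.75070e+01]
 [ 1.00000e+00  0.00000e+00 -1.00000e-03 -4.42000e-01]
 [ 1.00000e-03 -2.50000e-01  9.68000e-01 -1.42822e+02]
 [ 0.00000e+00  0.00000e+00  0.00000e+00  1.00000e+00]]
[[285.86809039   0.         318.67046453]
 [  0.         285.86809039 195.08044263]
 [  0.           0.           1.        ]]
tool shift to above window, z 260: [ 518.74235663 -428.7363058   -18.42205125]
```

>>> arm_command:
  rows: [0,0,0,0.43,-0.38,0,-1,0,0,0,0.87,-0.77,0,-1]

```text
t: 0.3
ee_pos: [308.8, -475.6, 241.0]
orientation: [-3.062, -0.701, 0.0]
ft_force: [0.2, 0.5, 0.3]
width: 75.2
grasp_force: 0.0
```

>>> arm_command:
  rows: [0,0,0,0.43,-0.38,0,-1,0,0,0,0.87,-0.77,0,-1]

```text
t: 0.5
ee_pos: [344.8, -388.6, 241.3]
orientation: [-3.061, -0.704, 0.0]
ft_force: [0.4, 0.8, -0.2]
width: 59.1
grasp_force: 0.0
```

>>> arm_command:
  rows: [0,0,0,0.43,-0.38,0,-1,0,0,0,0.87,-0.77,0,-1]

```text
t: 0.7
ee_pos: [380.5, -302.7, 241.5]
orientation: [-3.061, -0.704, 0.0]
ft_force: [0.8, 0.2, -0.0]
width: 43.0
grasp_force: 0.0
```

>>> arm_command:
  rows: [0,0,0,0.43,-0.38,0,-1,0,0,0,0.87,-0.77,0,-1]

```text
t: 0.9
ee_pos: [416.2, -216.9, 241.6]
orientation: [-3.061, -0.705, 0.0]
ft_force: [0.6, 0.2, 1.1]
width: 27.3
grasp_force: 0.0
```

>>> arm_command:
  rows: [0,0,0,0.43,-0.38,0,-1,0,0,0,0.87,-0.77,0,-1]

```text
t: 1.1
ee_pos: [451.9, -131.0, 241.6]
orientation: [3.061, 0.705, -0.0]
ft_force: [0.5, 0.1, -0.5]
width: 11.5
grasp_force: 0.0
```

>>> arm_command:
  rows: [0,0,0,0.43,-0.38,0,-1,0,0,0,0.87,-0.77,0,-1]

```text
t: 1.3
ee_pos: [487.5, -45.1, 241.6]
orientation: [3.061, 0.705, -0.0]
ft_force: [0.8, -0.5, 0.6]
width: 0.3
grasp_force: 0.0
```

>>> arm_command:
  rows: [0,0,0,0.3,-0.38,0,-1,0,0,0,0.6,-0.77,0.4,-1,0,0,0.018,0.6,-0.77,0.7,-1,0,0,0.018,0.6,-0.77,0.7,-1]

```text
t: 1.7
ee_pos: [501.1, 30.5, 182.8]
orientation: [-3.079, -0.621, 0.01]
ft_force: [-0.8, -0.4, 0.0]
width: 0.4
grasp_force: 0.0
```

Run:
```python
from h import *
o,im,d=grab("wrist","w1.png");print(o["t"],o["ee_pos"],o["orientation"],o["ft_force"],o["width"])
```

```text
1.7 [501.11217388  30.49651568 182.76074392] [-3.07855156 -0.62107904  0.01014016] [-0.80948386 -0.35566757  0.03266157] 0.38023680205163457
```

View pics/w1.png

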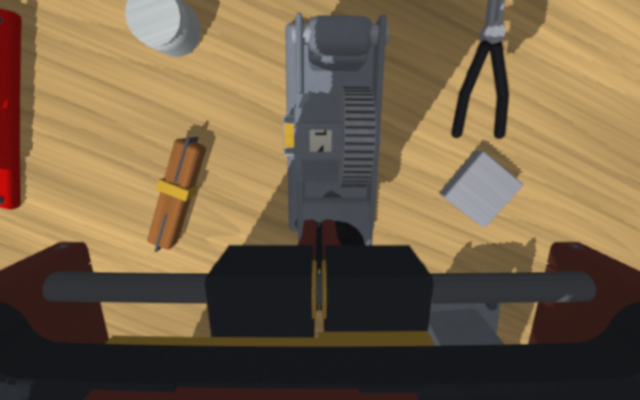

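The wrist view shows the window at about (320,140) with a numeral in it, the milled rim at columns 343–375 and rows 87–187, and the pad partly hidden behind the fingers at (348,235). Next I zoom in and measure.

Run:
```python
from h import *
im=cv2.imread("pics/w1.png");o=ctrl.get_obs();c=cam("wrist",o)
cv2.imwrite("pics/w1c.png",cv2.resize(im[75:205,270:400],None,fx=4.5,fy=4.5,interpolation=cv2.INTER_CUBIC))
y=np.degrees(R.from_rotvec(o["orientation"]).as_matrix()[:,0]);print("toolx",y/57.2958)
sub=im[125:156,305:337];m=(sub.min(2)>140).astype(np.uint8)
x,yy,w,h=cv2.boundingRect(m);print(x+305,yy+125,w,h)
W=onz(c,(x+305+w/2-.5,yy+125+h/2-.5),120);print("win",W)
for z,uv in((125,(343,137)),(125,(375,137)),(120,(320,140))):print(uv,onz(c,uv,z))
for u,v in((294,17),(294,225)):print(onz(c,(u,v),20))
```

```text
toolx [ 0.92165427  0.38799196 -0.00386374]
305 125 0 0
win [558.13851098  64.91308381 120.        ]
(343, 137) [560.84483925  36.88515901 125.        ]
(375, 137) [569.51046073  16.39888866 125.        ]
(320, 140) [552.45027368  50.66192285 120.        ]
[644.84112174 116.62368105  20.        ]
[446.92287691  38.08305387  20.        ]
```

View pics/w1c.png

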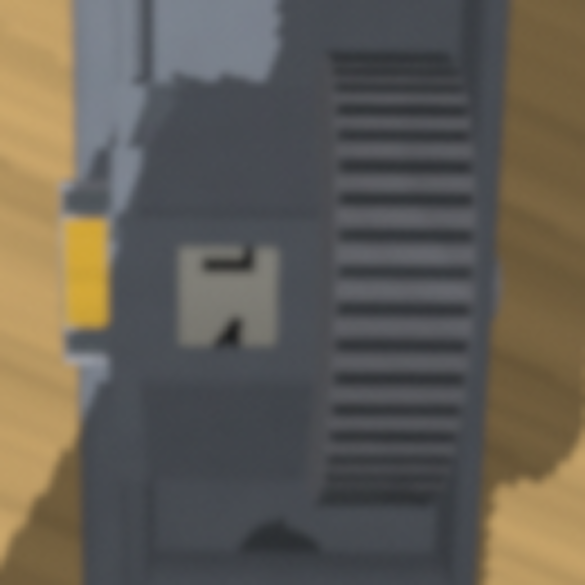

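The numeral strip sits between two numbers: the top of the window shows the bottom of what looks like a 3, and the bottom shows the tip of a 4. That puts it at about 3.5, so roughly +88 mm of rolling toward the back. I move over the rim.

>>> arm_command:
  rows: [0,0,0,0.56,0.39,0,-1,0,0,0,0.56,0.39,0.3,-1,0,0,0,0.56,0.39,0.38,-1,0,0,0,0.56,0.39,0.38,-1,0,0,0,0.56,0.39,0.38,-1]

```text
t: 2.25
ee_pos: [556.2, 17.6, 156.1]
orientation: [-3.08, -0.618, 0.0]
ft_force: [-0.1, 0.3, -0.1]
width: 0.4
grasp_force: 0.0
```

>>> arm_command:
  rows: [0,0,0,0,0,0.025,-1,0,0,0,0,0,0.05,-1,0,0,0,0,0,0.05,-1]

```text
t: 2.55
ee_pos: [556.6, 18.0, 151.5]
orientation: [3.08, 0.619, 0.0]
ft_force: [-0.3, -1.1, -0.1]
width: 0.1
grasp_force: 0.0
```

>>> arm_command:
  rows: [0,0,0,0,0,0.0125,-1,0,0,0,0,0,0.025,-1,0,0,0,0,0,0.025,-1]

```text
t: 2.85
ee_pos: [556.8, 18.0, 149.1]
orientation: [-3.08, -0.619, 0.0]
ft_force: [0.6, -0.2, -0.4]
width: 0.2
grasp_force: 0.0
```

>>> arm_command:
  rows: [0,0,0,-0.025,-0.025,0.0125,-1,0,0,0,-0.025,-0.025,0.025,-1,0,0,0,-0.025,-0.025,0.03,-1,0,0,0,-0.025,-0.025,0.03,-1]

```text
t: 3.25
ee_pos: [554.2, 19.0, 146.8]
orientation: [-3.08, -0.618, 0.0]
ft_force: [-0.2, -0.1, 0.4]
width: 0.4
grasp_force: 0.0
```

>>> arm_command:
  rows: [0,0,0,0,0,0.0125,-1,0,0,0,0,0,0.02,-1,0,0,0,0,0,0.02,-1]

```text
t: 3.55
ee_pos: [554.2, 19.0, 145.2]
orientation: [-3.08, -0.618, 0.0]
ft_force: [-0.1, 0.0, 0.4]
width: 0.6
grasp_force: 0.0
```

>>> arm_command:
  rows: [0,0,0,0,0,0.0125,-1,0,0,0,0,0,0.0125,-1,0,0,0,0,0,0.0125,-1]

```text
t: 3.85
ee_pos: [554.3, 19.0, 144.4]
orientation: [3.08, 0.618, 0.0]
ft_force: [-0.2, -0.5, 1.5]
width: 0.3
grasp_force: 0.5
```

Contact is starting; I press on in small steps.

>>> arm_command:
  rows: [0,0,0,0,0,0.008,-1,0,0,0,0,0,0.008,-1]

```text
t: 4.05
ee_pos: [554.4, 19.0, 144.1]
orientation: [3.08, 0.618, 0.001]
ft_force: [-1.7, -0.0, 5.3]
width: 0.2
grasp_force: 2.8
```

>>> arm_command:
  rows: [0,0,0,0,0,0.003,-1,0,0,0,0.03,0,0.003,-1,0,0,0,0.06,0,0.003,-1,0,0,0,0.09,0,0.003,-1,0,0,0,0.12,0,0.003,-1]

```text
t: 4.55
ee_pos: [563.5, 22.8, 144.2]
orientation: [3.08, 0.618, 0.001]
ft_force: [-1.0, -0.4, 6.9]
width: 0.4
grasp_force: 3.7
```

Run:
```python
from h import *
o,im,d=grab("wrist","w2.png");c=cam("wrist",o);print(o["ee_pos"],o["ft_force"])
u,v=proj(c,(552.3,50.8,120)).round().astype(int);print(u,v)
cv2.imwrite("pics/w2c.png",cv2.resize(im[max(v-35,0):v+35,max(u-35,0):u+50,::-1],None,fx=6,fy=6,interpolation=cv2.INTER_CUBIC))
```

```text
[563.48697393  22.77182421 144.15739406] [-1.02338752 -0.37346845  6.90623108]
271 232
```

View pics/w2c.png

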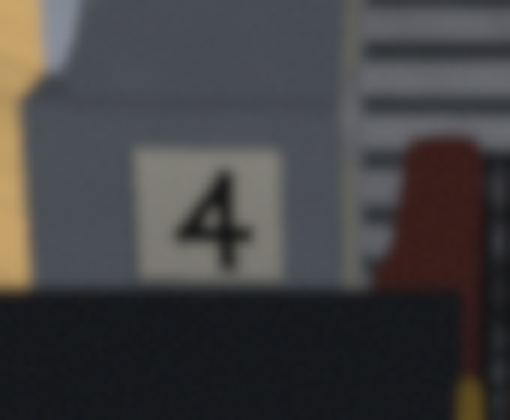

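It reads 4, nearly centred (glyph centre at crop row about 220, window rows 148 to about 285), so 75 mm of rim travel remains. I finish this stroke, lift, return and repeat.

>>> arm_command:
  rows: [0,0,0,0.04,0,0,-1,0,0,0,0.08,0,0,-1,0,0,0,0.11,0,0,-1,0,0,0,0.11,0,0,-1]

```text
t: 5.0
ee_pos: [572.0, 26.2, 144.1]
orientation: [3.08, 0.618, 0.002]
ft_force: [-0.7, 0.3, 5.5]
width: 0.4
grasp_force: 3.0
```

>>> arm_command:
  rows: [0,0,0,0,0,-0.07,-1,0,0,0,-0.13,0,-0.07,-1,0,0,0,-0.24,0,-0.07,-1,0,0,0,-0.24,0,-0.03,-1,0,0,0,-0.24,0,-0.03,-1]

```text
t: 5.5
ee_pos: [552.7, 18.5, 145.3]
orientation: [-3.08, -0.618, 0.001]
ft_force: [0.4, 0.3, -0.4]
width: 0.6
grasp_force: 0.0
```

>>> arm_command:
  rows: [0,0,0,0,0,0.02,-1,0,0,0,0,0,0.028,-1,0,0,0,0,0,0.028,-1]

```text
t: 5.8
ee_pos: [554.0, 18.8, 144.1]
orientation: [3.08, 0.618, 0.001]
ft_force: [-2.2, -0.6, 5.9]
width: 0.6
grasp_force: 3.1
```

>>> arm_command:
  rows: [0,0,0,0.05,0,0.002,-1,0,0,0,0.1,0,0.002,-1,0,0,0,0.15,0,0.002,-1,0,0,0,0.2,0,0.002,-1,0,0,0,0.24,0,0.002,-1]

```text
t: 6.3
ee_pos: [572.1, 26.2, 144.1]
orientation: [3.08, 0.619, 0.002]
ft_force: [-1.6, -1.2, 6.6]
width: 0.7
grasp_force: 3.1
```

>>> arm_command:
  rows: [0,0,0,0,0,-0.07,-1,0,0,0,-0.13,0,-0.07,-1,0,0,0,-0.24,0,-0.07,-1,0,0,0,-0.24,0,-0.03,-1,0,0,0,-0.24,0,-0.03,-1]

```text
t: 6.8
ee_pos: [552.7, 18.5, 145.3]
orientation: [-3.08, -0.618, 0.001]
ft_force: [1.0, 0.1, 0.2]
width: 0.5
grasp_force: 0.0
```

Run:
```python
from h import *
o,im,d=grab("wrist","w3.png");c=cam("wrist",o);print(o["ee_pos"],o["ft_force"])
u,v=proj(c,(552.3,50.8,120)).round().astype(int);print(u,v)
cv2.imwrite("pics/w3c.png",cv2.resize(im[max(v-35,0):v+35,max(u-35,0):u+50,::-1],None,fx=6,fy=6,interpolation=cv2.INTER_CUBIC))
```

```text
[552.74991979  18.49702365 145.33047918] [1.00705849 0.13704413 0.20570408]
271 214
```

View pics/w3c.png

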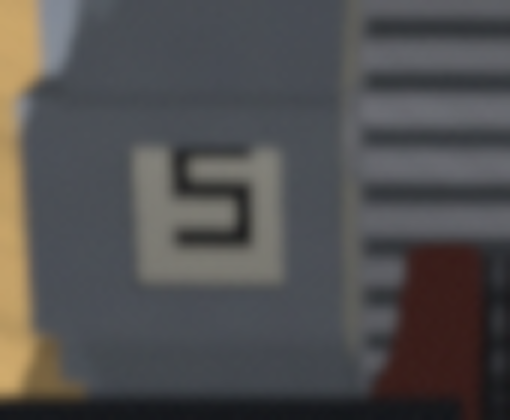

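Now 5, about 0.1 past centre, as predicted with little slip. Two more strokes leave a small remainder.

>>> arm_command:
  rows: [0,0,0,0,0,0.02,-1,0,0,0,0,0,0.028,-1,0,0,0,0,0,0.028,-1]

```text
t: 7.15
ee_pos: [554.0, 18.8, 144.1]
orientation: [3.08, 0.618, 0.001]
ft_force: [-0.9, -0.3, 5.5]
width: 0.5
grasp_force: 3.0
```

>>> arm_command:
  rows: [0,0,0,0.05,0,0.002,-1,0,0,0,0.1,0,0.002,-1,0,0,0,0.15,0,0.002,-1,0,0,0,0.2,0,0.002,-1,0,0,0,0.24,0,0.002,-1]

```text
t: 7.65
ee_pos: [572.0, 26.2, 144.1]
orientation: [3.08, 0.619, 0.002]
ft_force: [-1.5, 0.1, 5.9]
width: 0.3
grasp_force: 3.0
```

>>> arm_command:
  rows: [0,0,0,0,0,-0.07,-1,0,0,0,-0.13,0,-0.07,-1,0,0,0,-0.24,0,-0.07,-1,0,0,0,-0.24,0,-0.03,-1,0,0,0,-0.24,0,-0.03,-1]

```text
t: 8.15
ee_pos: [552.7, 18.5, 145.3]
orientation: [-3.08, -0.618, 0.001]
ft_force: [0.2, -0.4, 0.1]
width: 0.9
grasp_force: 0.0
```

>>> arm_command:
  rows: [0,0,0,0,0,0.02,-1,0,0,0,0,0,0.028,-1,0,0,0,0,0,0.028,-1]

```text
t: 8.45
ee_pos: [554.0, 18.8, 144.1]
orientation: [3.08, 0.618, 0.001]
ft_force: [-2.4, -0.9, 5.8]
width: 0.8
grasp_force: 3.1
```

>>> arm_command:
  rows: [0,0,0,0.05,0,0.002,-1,0,0,0,0.1,0,0.002,-1,0,0,0,0.15,0,0.002,-1,0,0,0,0.2,0,0.002,-1,0,0,0,0.24,0,0.002,-1]

```text
t: 8.95
ee_pos: [572.1, 26.3, 144.1]
orientation: [3.08, 0.619, 0.002]
ft_force: [-1.6, 0.4, 6.2]
width: 0.3
grasp_force: 3.0
```

>>> arm_command:
  rows: [0,0,0,0,0,-0.07,-1,0,0,0,-0.13,0,-0.07,-1,0,0,0,-0.24,0,-0.07,-1,0,0,0,-0.24,0,-0.03,-1,0,0,0,-0.24,0,-0.03,-1]

```text
t: 9.45
ee_pos: [552.7, 18.5, 145.3]
orientation: [-3.08, -0.618, 0.001]
ft_force: [-1.3, 1.2, -0.5]
width: 0.6
grasp_force: 0.0
```

Run:
```python
from h import *
o,im,d=grab("wrist","w4.png");c=cam("wrist",o);print(o["ee_pos"],o["ft_force"])
u,v=proj(c,(552.3,50.8,120)).round().astype(int);print(u,v)
cv2.imwrite("pics/w4c.png",cv2.resize(im[max(v-35,0):v+35,max(u-35,0):u+50,::-1],None,fx=6,fy=6,interpolation=cv2.INTER_CUBIC))
```

```text
[552.73807141  18.47250305 145.33035437] [-1.31336046  1.15143011 -0.52521246]
271 214
```

View pics/w4c.png

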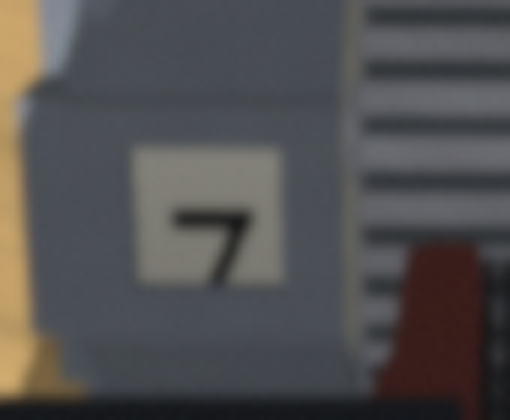

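The 7 is low in the window (its top at row 212, window 147–285), so about 7–9 mm more rim travel. I roll 8 mm, lift, and move back so the camera stands straight over the window.

>>> arm_command:
  rows: [0,0,0,0,0,0.02,-1,0,0,0,0,0,0.028,-1,0,0,0,0,0,0.028,-1]

```text
t: 9.8
ee_pos: [554.0, 18.8, 144.1]
orientation: [3.08, 0.619, 0.001]
ft_force: [-2.1, -0.4, 5.9]
width: 0.7
grasp_force: 3.0
```

>>> arm_command:
  rows: [0,0,0,0.03,0,0.002,-1,0,0,0,0.06,0,0.002,-1,0,0,0,0.09,0,0.002,-1,0,0,0,0.09,0,0.002,-1]

```text
t: 10.2
ee_pos: [561.2, 21.7, 144.2]
orientation: [3.08, 0.619, 0.003]
ft_force: [-0.1, 0.4, 6.3]
width: 0.4
grasp_force: 3.3
```

>>> arm_command:
  rows: [0,0,0,0,0,-0.1,-1,0,0,0,0,0,-0.2,-1,0,0,0,-0.4,-0.1,-0.2,-1,0,0,0,-0.82,-0.3,-0.2,-1,0,0,0,-0.82,-0.3,-0.2,-1]

```text
t: 10.7
ee_pos: [485.4, 18.3, 159.1]
orientation: [-3.079, -0.618, 0.008]
ft_force: [-0.2, 0.3, 0.1]
width: 0.5
grasp_force: 0.0
```

```bash
cat > win.py <<'E'
from h import *
import sys
def win(fn):
    o,im,d=grab("wrist",fn);c=cam("wrist",o)
    print(o["t"],o["ee_pos"].round(1),o["ft_force"].round(1),"cam",c[2][:3,3].round(1))
    u,v=proj(c,(552.3,50.8,120)).round().astype(int);print("win px",u,v)
    S=8;q=cv2.resize(im[v-30:v+30,u-30:u+30],None,fx=S,fy=S,interpolation=cv2.INTER_CUBIC)
    g=q.min(2)
    # window: bright, low-saturation blob nearest centre; glyph: dark inside
    m=((g>105)&(q.max(2).astype(int)-g<45)).astype(np.uint8)
    n,l,s,ce=cv2.connectedComponentsWithStats(m)
    i=l[200:280,200:280];i=np.bincount(i[i>0]).argmax();x,y,w,h,_=s[i]
    k=(g[y+6:y+h-6,x+6:x+w-6]<70).astype(np.uint8);gx,gy,gw,gh=cv2.boundingRect(k)
    f=lambda a,b,z:onz(c,(u-30+(a+.5)/S-.5,v-30+(b+.5)/S-.5),z)
    W=f(x+w/2,y+h/2,120);G=f(x+6+gx+gw/2,y+6+gy+gh/2,115)
    ux=np.array([.927,.375,0]);print("win box",x,y,w,h,"glyph",x+6+gx,y+6+gy,gw,gh,"W",W.round(1),"glyph-win along +x mm",((G-W)@ux).round(2))
    cv2.imwrite("pics/c_"+fn,q[:,:,::-1])
win(sys.argv[1])
E
python3 win.py w5.png
```

```text
10.7 [485.4  18.3 159.1] [-0.2  0.3  0.1] cam [548.3  44.8 301.6]
win px 313 110
win box 134 146 204 204 glyph 197 180 86 136 W [551.7  51.1 120. ] glyph-win along +x mm 0.16
```

View pics/c_w5.png

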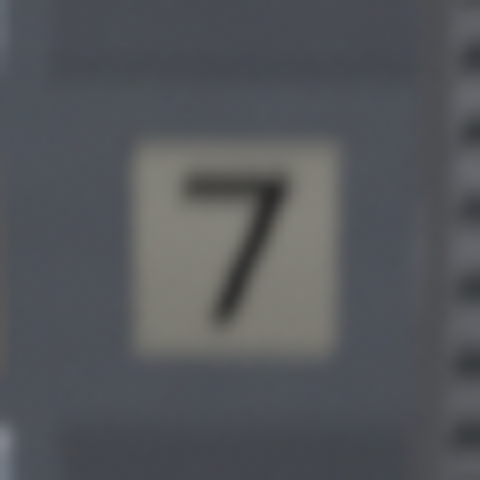

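The 7 is whole and centred (glyph offset 0.2 mm from the window centre, crop window 134–338 × 146–350). Now to the pad.

>>> arm_command:
  rows: [0,0,0,-0.18,0.11,0,-1,0,0,0,-0.18,0.11,0.12,-1,0,0,0,-0.18,0.11,0.24,-1,0,0,0,-0.18,0.11,0.29,-1,0,0,0,-0.18,0.11,0.29,-1]

```text
t: 11.25
ee_pos: [480.2, 4.7, 135.0]
orientation: [-3.08, -0.618, 0.003]
ft_force: [-0.5, -0.6, -0.3]
width: 0.7
grasp_force: 0.0
```

>>> arm_command:
  rows: [0,0,0,0,0,0.02,-1,0,0,0,0,0,0.04,-1,0,0,0,0,0,0.06,-1,0,0,0,0,0,0.06,-1]

```text
t: 11.65
ee_pos: [480.7, 4.7, 131.8]
orientation: [3.08, 0.619, 0.001]
ft_force: [-1.3, 0.2, 6.4]
width: 0.2
grasp_force: 3.3
```

>>> arm_command:
  rows: [0,0,0,0,0,0.025,-1,0,0,0,0,0,0.05,-1,0,0,0,0,0,0.075,-1,0,0,0,0,0,0.1,-1,0,0,0,0,0,0.1,-1]

```text
t: 12.15
ee_pos: [479.8, 4.4, 123.8]
orientation: [3.08, 0.619, -0.002]
ft_force: [-5.1, -2.7, 10.1]
width: 0.4
grasp_force: 4.9
```

>>> arm_command:
  rows: [0,0,0,0,0,0.01,-1,0,0,0,0,0,0.015,-1,0,0,0,0,0,0.015,-1]

```text
t: 12.45
ee_pos: [479.8, 4.4, 123.4]
orientation: [3.08, 0.619, -0.002]
ft_force: [-8.2, -2.5, 19.1]
width: 0.6
grasp_force: 9.3
```

Hard stop reached: 8.4 mm sink, then a stiff rise to 19 N. I lift straight up and clear, to where the camera can check the window again.

>>> arm_command:
  rows: [0,0,0,0,0,-0.05,-1,0,0,0,0,0,-0.1,-1,0,0,0,0,0,-0.16,-1,0,0,0,0,0,-0.4,-1,0,0,0,0,0,-0.5,-1]

```text
t: 12.95
ee_pos: [481.1, 4.7, 163.3]
orientation: [3.08, 0.618, 0.003]
ft_force: [0.5, 0.2, 0.7]
width: 0.2
grasp_force: 0.0
```

>>> arm_command:
  rows: [0,0,0,0,0,0,-1,0,0,0,0,0,0,-1]

```text
t: 13.15
ee_pos: [480.4, 4.7, 162.0]
orientation: [3.08, 0.618, 0.0]
ft_force: [-0.8, -0.2, -0.2]
width: 0.7
grasp_force: 0.0
```

```bash
python3 win.py w6.png
python3 - <<'E'
from h import *
o,im,d=grab("top","top2.png");c=cam("top");C=np.linalg.inv(c[2])
a=np.load("top.npy");A=cv2.imread("pics/top.png").astype(int)[:,:,::-1]
for n,(x,y,r) in dict(tin=(274,190,12),clamp=(290,244,25),pliers=(377,165,25),block=(396,202,14)).items():
    print(n,np.abs(A[y-r:y+r,x-r:x+r]-im[y-r:y+r,x-r:x+r].astype(int)).mean())
E
```

```text
13.15 [480.4   4.7 162. ] [-0.8 -0.2 -0.2] cam [542.5  31.1 304.9]
win px 295 94
win box 138 156 202 206 glyph 193 189 97 143 W [550.8  50.9 120. ] glyph-win along +x mm 0.3
tin 1.5480324074074074
clamp 1.8262666666666667
pliers 47.4096
block 33.09991496598639
```

View pics/w6.png

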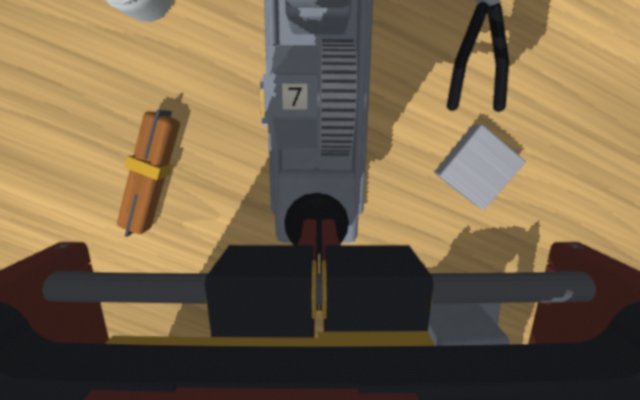

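The wrist view shows the 7 still centred at (295,96), the pad back up at (317,220) and the neighbours in place. The pliers and block differences in the top view come from the arm and its shadow. I hand the job in.

```bash
python3 -c "
from workcell import ctrl
print(ctrl.close_job())"
```

```text
the job is handed in; nothing more can be done
None
```

I set the smaller grey press to 7 (within about 0.3 mm of centre in the window), pressed the pad to its hard stop once and let it come back up, then handed the job in at about 13 s. The other things on the bench were not touched.

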